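# Roll the top rail into its saddles

## Task

The unstrung bead frame lies flat on the zinc with its round top rail resting loose across the two posts. With your fingertips on top of the rail, roll it along the posts towards the open end of the frame until it comes to rest down in the two shallow saddles cut there, lying squarely across both posts, ready to be screwed. Never pinch or lift the rail or let it fall off the posts, leave the frame and the other things on the bench where they lie, and take your hand away at the end.

Things in the scene. Friction and masses are not known exactly. Their poses are not given: they have to be found in the camera images.
- frame: Loose beech bead frame lying flat, U-shaped, 28 mm high, 0.5 kg. Origin: centre of its underside. Two posts along its y axis, each 320 mm long (y -160 to 160) and 30 mm wide, centred at x -85 and 85 mm, flat tops 28 mm above the bench. A cross rail joins them at the +y end (y 130 to 160); the -y end is open. At y = -120 mm a saddle crosses the top of each post (see saddle_mid).
- rail: Loose round beech rail, 40 mm diameter, 240 mm long, 0.22 kg. Origin: middle of its axis; its x is the axis, nearly along the frame's x. It starts across both posts, 80 to 170 mm from the saddles on their +y side, top 68 mm above the bench. It rolls easily and soon stops by itself; a fingertip pressing on its top and moving across carries it along at half the fingertip's speed.
- saddle_mid (a point): Point fixed to the frame, half-way between the two saddles, 42 mm above the bench: where the middle of the rail's axis lies when seated (rail top then at 62 mm). The saddles are round hollows fitting the rail, 29 mm wide along the post and 6 mm deep; beyond them the post tops run on flat for 25 mm to the open end.
- mallet: Bystander: pale wooden mallet lying flat, head 75 x 115 x 60 mm, handle 200 mm long; origin under the middle of the head, handle along its -x.
- drill: Bystander: steel hand drill with red handles lying on its side, about 300 mm long and 70 mm high; origin under its gear wheel, bit end along its +x.
- cork: Bystander: cork sanding block 110 x 62 x 30 mm; origin at the centre of its underside.
- jar: Bystander: clear jar of orange beads, 84 mm across, 116 mm high with its lid; origin at the centre of its underside.
- tin: Bystander: flat round tin of screws, 72 mm across, 35 mm high; origin at the centre of its underside.
- driver: Bystander: screwdriver lying flat, about 200 mm long, under 40 mm high; origin at its underside, tip along its +x (middle of its length).
- bead0: Bystander: orange bead 24 mm across, 16 mm high, lying on the zinc inside the frame, lower than the posts; origin at the centre of its underside.
- bead1: Bystander: a second such bead inside the frame.
Things that resemble listed ones, but are neither listed nor needed, are in the scene too. Leave any turquoise look-alike of the rail alone.

How it is judged:
By the outcome, as a careful person would: the job done as asked, in the order asked, and still so for the second after the job is handed in, with the robot touching nothing.
It also fails if it takes over 58 s, if anything falls off the work surface, if the arm or the gripper's body presses on something with over 40 N, if the wrist force passes 120 N, or if a joint passes its speed limit or range.

## Robot

A 6-joint arm with a two-finger parallel gripper is mounted at the origin on the work surface. World frame = base frame: x ahead of the robot, y to its left, z up, the work surface at z = 0. Lengths are in m, angles in rad, forces in N, time in s.
With the tool pointing down it reaches from about 0.3 to 0.875 m from the base axis. Payload 6.4 kg.
Tool frame: the origin (TCP) lies between the finger pads; the fingertips stand 25 mm ahead of it and the grasp point (between the pads) lies 6 mm ahead of it (ctrl.finger_overhang is the distance from the TCP to the fingertips, in m); x points along the fingers, z is the direction in which the jaws open and shut, and the axes are right-handed (so a half turn about x gives the same grasp; the last joint's range is limited). The gripper opens to 85 mm and grips with 20 to 120 N. Pads are 22 mm wide; open, the fingers measure 114 mm over their backs; the gripper's body (76 mm by 85 mm) begins 54 mm behind the grasp point. The pads swing forward as they close: fully open they stand 13 mm farther back than shut.
Start: joints at [0.98, 0.181, 1.607, -0, 1.354, -0.206], TCP at [0.216, 0.533, 0.256] pointing down, gripper open.
Joint ranges: [-2.99, 2.99], [-0.89, 2.07], [0.3, 2.58], [-1.14, 4.28], [0, 2.63], [-3.12, 3.12]. Speed limits (rad/s): [2.57, 2.57, 3.01, 3.14, 3.14, 3.14].

## Interface

Orientations are given as a unit quaternion [w, x, y, z].
In Python, from bench import ctrl gives the robot as it stands.
- The arm moves only by the tool jog_arm, never from a script. Its argument "commands" is one flat list of numbers, 7 for each row, row after row: the shift along the tool's x, y, z as a fraction of full scale, then the turn, a rotation vector about the tool's x, y, z as a fraction of full scale, then the gripper's target within -1 to 1 (fully open at 1, half-way at 0, shut at -1). A call has 1 to 10 rows; each row is the pose to reach, as a shift and turn from the pose commanded when the call began, along the tool's axes at that moment, turning the shorter way round; what a row does not reach only later rows make up. Full scale, the value 1, is 0.2 m for a shift and 2 pi rad for a turn. A row lasts 1/8 s, in which the tool goes at most 62.5 mm and 10.7 degrees, less where a joint would pass 70% of its speed; a pose out of reach is approached as far as the arm can. A call with a number of a shift or a turn outside -1 to 1 is refused whole. A call with a gripper value outside its range is refused whole. The fingers move at their own pace and stop on an object; the grip force is fixed at half the most. Time passes only in rows, so rows that repeat a pose let the fingers close. It gives the time, the measured TCP pose, the force and the opening at its end, in the units of the state.
- ctrl.get_obs(): the state, without advancing time (a new reading comes with each control period).
- ctrl.camera(name): name is "scene" or "top" or "wrist"; returns a dict with "frame" (400x640x3 uint8, red, green, blue), "K" (3x3 intrinsics, pixels), "rvec" (rotation vector, rad) and "tvec" (3), from world to camera coordinates, as OpenCV has them; the wrist camera has in their place "tool_from_camera" (4x4, takes a point from camera to tool coordinates, whose origin is the TCP and whose axes are the tool frame's). Camera axes: x right, y down, z forward; pixel columns grow to the right and rows downward; lengths in m; the calibration is good to about 2 mm. A picture is of the moment at which its call begins: read the wrist's pose just before it. There is no depth.
- ctrl.hand_in(): hands the job in, once; it reports no verdict.
The state is a dict: "time_s": time; "q": joint angles; "dq": joint speeds; "joint_efforts": joint torques, N m; "eef_pos": TCP position; "eef_rot": TCP orientation; "wrist_force": force on the tool from outside, world axes, zero at the start; "torque": the same for the moment, N m; "opening": opening from 0.0 (shut) to 1.0 (fully open).
Only numpy, scipy, OpenCV 4.12 (cv2) and the standard library are available. Lean on these libraries where they do the work, as an engineer would, in place of code of your own. Each camera call takes 0.05 s, during which the arm holds its last target.

## Working session

There is one attempt and no reset: what is moved stays moved. The work goes in short steps, Python scripts to look and compute and a tool call to move; the robot and the scene stay as the last step left them, time stands still between calls to the robot, and variables do not carry over. Pictures are saved under pics/ and viewed, and the job is handed in when it is done.

Besides the shell and the picture viewer there is one more tool, called after "Emit:" by a JSON object that holds its "op" and its "data", one argument or row to a line. jog_arm: Moves the arm, as the interface text tells. Its arguments: {"type":"object","properties":{"commands":{"type":"array","items":{"type":"number"}}},"required":["commands"]}

```bash
mkdir -p pics; ls; python3 - <<'E'
from bench import ctrl
import cv2
print(ctrl.get_obs())
for n in ("scene","top","wrist"):
    c=ctrl.camera(n); cv2.imwrite(f"pics/{n}0.png",c["frame"][:,:,::-1])
    print(n,{k:v for k,v in c.items() if k!="frame"})
E
```

```text
pics
{'time_s': 0.0, 'q': array([ 9.79685418e-01,  1.81543208e-01,  1.60800077e+00,  1.27507723e-05,
        1.35380054e+00, -2.06292809e-01]), 'dq': array([-0.00051222,  0.00061532,  0.00207658, -0.00092107, -0.00116237,
        0.00050623]), 'joint_efforts': array([ 1.02590599e-03, -4.44878912e+01, -3.51331508e+01, -2.26815719e-04,
        9.17830010e-03,  8.41152939e-06]), 'eef_pos': array([0.21553813, 0.53252892, 0.2553864 ]), 'eef_rot': array([ 0.58581025, -0.39538974,  0.58696085,  0.39493072]), 'wrist_force': array([-0.09120008,  0.52295217, -0.39419494]), 'torque': array([0.04605534, 0.02033551, 0.0078017 ]), 'opening': 1.003163011117613}
scene {'K': array([[387.62483818,   0.        , 319.65294581],
       [  0.        , 387.62483818, 198.48206464],
       [  0.        ,   0.        ,   1.        ]]), 'rvec': array([ 1.98115084,  1.52328114, -0.57073719]), 'tvec': array([-0.16513904, -0.30790078,  1.47044245])}
top {'K': array([[480.41360138,   0.        , 319.22697659],
       [  0.        , 480.41360138, 202.60478387],
       [  0.        ,   0.        ,   1.        ]]), 'rvec': array([ 2.13756893, -2.13097009,  0.1767014 ]), 'tvec': array([0.00777152, 0.47053748, 1.39577457])}
wrist {'K': array([[353.0471149 ,   0.        , 313.68534091],
       [  0.        , 353.0471149 , 198.39574103],
       [  0.        ,   0.        ,   1.        ]]), 'tool_from_camera': array([[-7.82741790e-05, -2.92299421e-01,  9.56326849e-01,
        -1.16892331e-01],
       [-1.00868679e-03, -9.56326342e-01, -2.92299349e-01,
         7.56563140e-02],
       [ 9.99999488e-01, -9.87513756e-04, -2.19982907e-04,
         3.42555692e-04],
       [ 0.00000000e+00,  0.00000000e+00,  0.00000000e+00,
         1.00000000e+00]])}
```

View pics/top0.png

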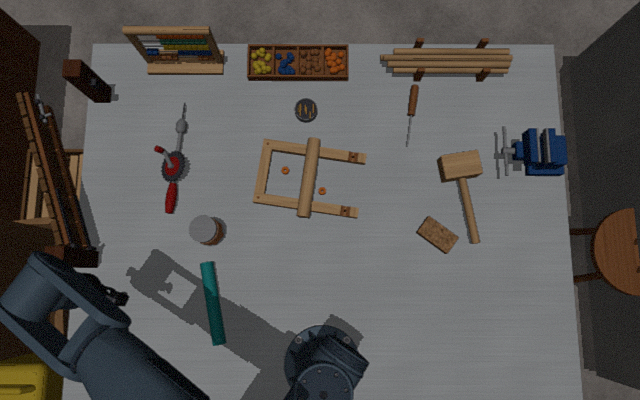

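View pics/scene0.png

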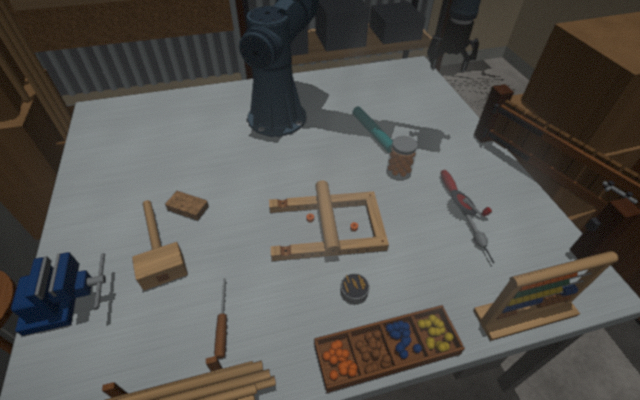

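View pics/wrist0.png

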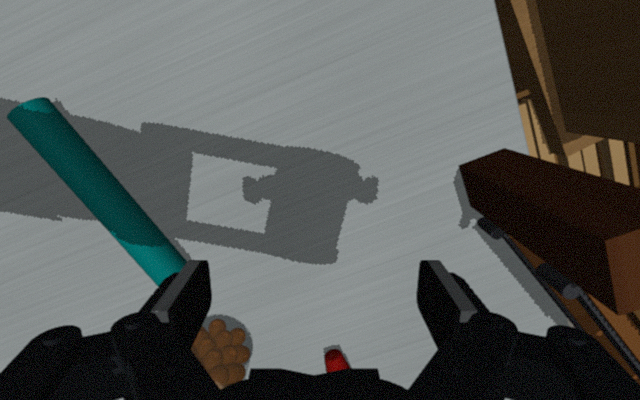

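The top view shows the frame at about (255–365, 138–218), with its open end to the right (world -y). The rail lies at about (308, 178) and the saddles near (355, 156) and (348, 211). I'll enlarge that area.

```bash
python3 - <<'E'
import cv2
a=cv2.imread("pics/top0.png")[125:230,240:380]
cv2.imwrite("pics/top0c.png",cv2.resize(a,None,fx=5.6,fy=5.6,interpolation=cv2.INTER_CUBIC))
a=cv2.imread("pics/scene0.png")[170:270,260:400]
cv2.imwrite("pics/scene0c.png",cv2.resize(a,None,fx=5.6,fy=5.6,interpolation=cv2.INTER_CUBIC))
E
```

```text
(no output)
```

View pics/top0c.png

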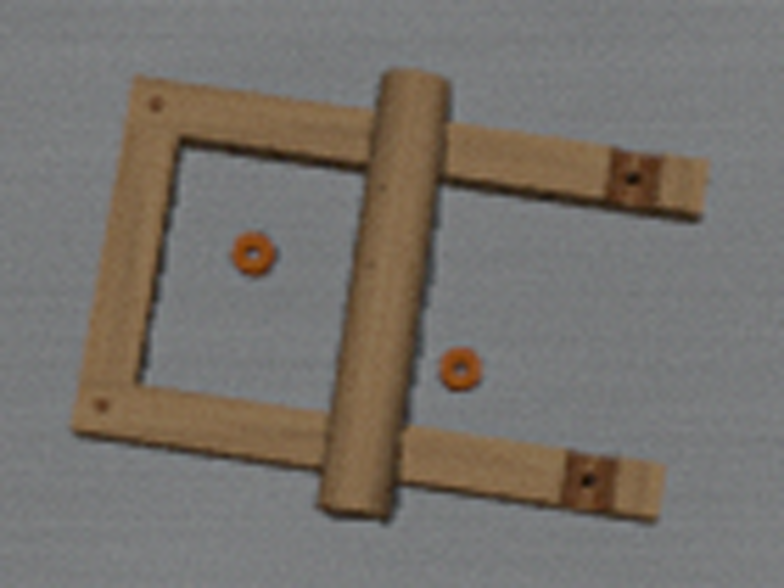

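View pics/scene0c.png

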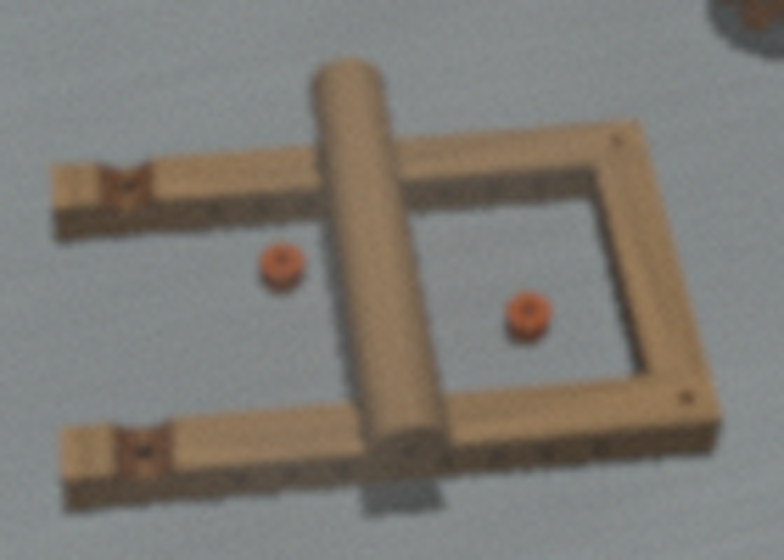

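```bash
cat > h.py <<'E'
import numpy as np, cv2
from scipy.optimize import least_squares
K=np.array([[480.41360138,0,319.22697659],[0,480.41360138,202.60478387],[0,0,1]])
rv=np.array([2.13756893,-2.13097009,0.1767014]);tv=np.array([0.00777152,0.47053748,1.39577457])
Ks=np.array([[387.62483818,0,319.65294581],[0,387.62483818,198.48206464],[0,0,1]])
rs=np.array([1.98115084,1.52328114,-0.57073719]);ts=np.array([-0.16513904,-0.30790078,1.47044245])
def proj(P,cam='top'):
    a=(rv,tv,K) if cam=='top' else (rs,ts,Ks)
    return cv2.projectPoints(np.asarray(P,float).reshape(-1,1,3),*a,None)[0].reshape(-1,2)
def unproj(p,z,cam='top'):
    r,t,k=(rv,tv,K) if cam=='top' else (rs,ts,Ks)
    R=cv2.Rodrigues(r)[0];C=-R.T@t
    d=R.T@np.linalg.inv(k)@np.array([p[0],p[1],1.])
    return C+d*(z-C[2])/d[2]
def F(p,L):  # frame pose (x,y,yaw) local->world
    c,s=np.cos(p[2]),np.sin(p[2]);L=np.asarray(L,float)
    return np.c_[p[0]+c*L[:,0]-s*L[:,1],p[1]+s*L[:,0]+c*L[:,1],L[:,2]]
E
python3 - <<'E'
from h import *
px=lambda l:np.array(l,float)/5.6+[240-.4,125-.4]
L=np.array([[.1,.16,.028],[-.1,.16,.028],[.1,-.16,.028],[-.07,-.16,.028],[-.1,-.16,.028],[.085,-.12,.022],[-.085,-.12,.022]])
im=px([[134,76],[73,430],[709,160],[665,465],[658,520],[632,179],[588,481]])
r=least_squares(lambda p:(proj(F(p,L))-im).ravel(),[.6,0,0]);print("frame top",r.x,r.fun.round(1))
ps=lambda l:np.array(l,float)/5.6+[260-.4,170-.4]
Ls=np.array([[.1,.16,.028],[-.1,.16,.028],[.1,-.16,.028],[-.1,-.16,.028],[.085,-.12,.022],[-.085,-.12,.022]])
ims=ps([[718,420],[636,124],[64,480],[52,167],[144,452],[130,186]])
r2=least_squares(lambda p:(proj(F(p,Ls),'scene')-ims).ravel(),[.6,0,0]);print("frame scene",r2.x,r2.fun.round(1))
f=r.x
for n,g in(("rail top",px([[416,77],[356,514]])),):
    w=np.array([unproj(q,.048) for q in g]);print(n,w,np.linalg.norm(w[0]-w[1]))
    m=w.mean(0);d=w[0]-w[1];print(m,"yaw",np.arctan2(d[1],d[0]))
g=ps([[348,75],[408,455]])
w=np.array([unproj(q,.048,'scene') for q in g]);print("scene",w,np.linalg.norm(w[0]-w[1]))
print("saddle",F(f,[[0,-.12,.042],[.085,-.12,.042],[-.085,-.12,.042]]))
c,s=np.cos(f[2]),np.sin(f[2]);D=m-[f[0],f[1],0];print("rail local",c*D[0]+s*D[1],-s*D[0]+c*D[1])
E
```

```text
frame top [ 0.55074645  0.03855422 -0.14877064] [-0.2 -0.1 -0.6 -0.   0.1  0.1  0.3 -0.1  0.2 -0.2  0.1  0.   0.1  0.2]
frame scene [ 0.55077011  0.04047463 -0.15243601] [ 1.   0.2  0.7 -0.8 -0.7 -0.1 -0.4 -0.4 -0.1  0.2 -0.5  0.3]
rail top [[0.6668151  0.02605716 0.048     ]
 [0.42760947 0.05651628 0.048     ]] 0.24113707296883236
[0.54721228 0.04128672 0.048     ] yaw -0.1266528889178372
scene [[0.42210782 0.06347443 0.048     ]
 [0.66658479 0.02568242 0.048     ]] 0.24738073576258035
saddle [[ 0.53295976 -0.08012027  0.042     ]
 [ 0.61702085 -0.09271918  0.042     ]
 [ 0.44889866 -0.06752136  0.042     ]]
rail local -0.003900148494437808 0.00217847906266089
```

```bash
cat >> h.py <<'E'
from scipy.spatial.transform import Rotation as Ro
def Rq(q): return Ro.from_quat([q[1],q[2],q[3],q[0]])
def tgt(yaw,sgn=1):
    x=np.array([0,0,-1.]);z=sgn*np.array([np.cos(yaw),np.sin(yaw),0]);return Ro.from_matrix(np.c_[x,np.cross(z,x),z])
def jog(o,pos,R):
    R0=Rq(o["eef_rot"]);s=R0.inv().apply(np.array(pos)-o["eef_pos"])/.2
    t=(R0.inv()*R).as_rotvec()/(2*np.pi);return s.round(4),t.round(4)
E
python3 - <<'E'
from h import *
from bench import ctrl
o=ctrl.get_obs();print(ctrl.finger_overhang, Rq(o["eef_rot"]).as_matrix().round(3))
for s in (1,-1): print(jog(o,[.552,.050,.14],tgt(-.149,s)))
E
```

```text
0.025 [[-0.001 -0.927  0.375]
 [-0.001  0.375  0.927]
 [-1.     0.    -0.001]]
(array([ 0.5795, -2.4649, -1.6046]), array([ 2.125e-01, -2.000e-04,  1.000e-04]))
(array([ 0.5795, -2.4649, -1.6046]), array([-2.875e-01, -1.000e-04, -2.000e-04]))
```

Emit:
{"op": "jog_arm", "data": {
  "commands": [0,-0.3,-0.2,0,0,0,1,0,-0.6,-0.4,0,0,0,1,0,-0.9,-0.6,0,0,0,1,0,-0.98,-0.64,0,0,0,1]
}}

```text
time_s: 0.65
eef_pos: [0.3503, 0.3387, 0.2562]
eef_rot: [0.587, -0.395, 0.587, 0.395]
wrist_force: [0.2, 0.4, -0.3]
opening: 1.004
```

Emit:
{"op": "jog_arm", "data": {
  "commands": [0,-0.3,-0.2,0,0,0,1,0,-0.6,-0.4,0,0,0,1,0,-0.9,-0.6,0,0,0,1,0,-0.98,-0.64,0,0,0,1]
}}

```text
time_s: 1.15
eef_pos: [0.484, 0.1462, 0.2562]
eef_rot: [0.587, -0.395, 0.587, 0.395]
wrist_force: [0.8, 1.0, 0.7]
opening: 1.002
```

Emit:
{"op": "jog_arm", "data": {
  "commands": [0.1,-0.25,-0.16,0.028,0,0,1,0.2,-0.5,-0.32,0.056,0,0,1,0.3,-0.5,-0.32,0.084,0,0,1,0.4,-0.5,-0.32,0.112,0,0,1,0.5,-0.5,-0.32,0.14,0,0,1,0.5,-0.5,-0.32,0.168,0,0,1,0.5,-0.5,-0.32,0.196,0,0,1,0.5,-0.5,-0.32,0.2125,0,0,1,0.5,-0.5,-0.32,0.2125,0,0,1]
}}

```text
time_s: 2.28
eef_pos: [0.5515, 0.0517, 0.156]
eef_rot: [0.705, 0.052, 0.705, -0.052]
wrist_force: [-0.2, 0.6, -0.3]
opening: 0.999
```

```bash
python3 - <<'E'
from h import *
from bench import ctrl
o=ctrl.get_obs();print(o["time_s"],o["eef_pos"],o["q"].round(2),Rq(o["eef_rot"]).as_matrix().round(3),o["wrist_force"])
print(jog(o,[.5475,.0413,.14],tgt(-.138)))
c=ctrl.camera("wrist");cv2.imwrite("pics/w1.png",c["frame"][:,:,::-1])
E
```

```text
2.275 [0.55150944 0.05171085 0.15598674] [-0.12  0.25  1.75 -0.    1.15  0.03] [[-0.001  0.148  0.989]
 [ 0.     0.989 -0.148]
 [-1.    -0.    -0.001]] [-0.18562368  0.60472314 -0.33348241]
(array([ 0.0799, -0.0544, -0.0121]), array([-0.0016, -0.0001,  0.    ]))
```

View pics/w1.png

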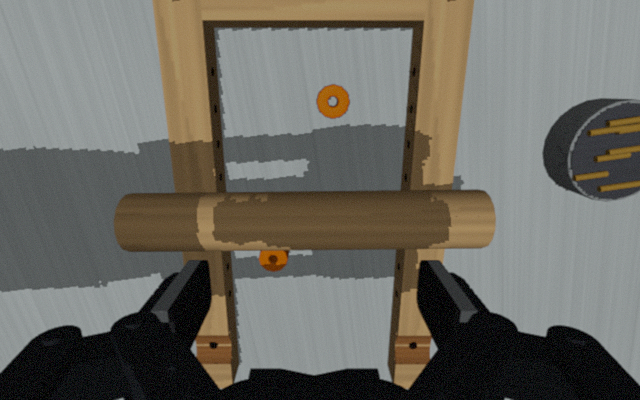

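The wrist view shows the rail across the image, from (117, 222) to (493, 219). The saddles are at (213, 345) and (412, 345), and the fingertips at (200, 265) and (430, 265). I'll cross-check the positions with this camera.

```bash
cat >> h.py <<'E'
Kw=np.array([[353.0471149,0,313.68534091],[0,353.0471149,198.39574103],[0,0,1]])
Tw=np.array([[-7.82741790e-05,-2.92299421e-01,9.56326849e-01,-1.16892331e-01],[-1.00868679e-03,-9.56326342e-01,-2.92299349e-01,7.56563140e-02],[9.99999488e-01,-9.87513756e-04,-2.19982907e-04,3.42555692e-04]])
FR=np.array([0.55075,0.0390,-0.1495])
def wun(p,z,o):
    R=Rq(o["eef_rot"]).as_matrix();C=o["eef_pos"]+R@Tw[:,3]
    d=R@Tw[:,:3]@np.linalg.inv(Kw)@np.array([p[0],p[1],1.]);return C+d*(z-C[2])/d[2]
def loc(w):
    c,s=np.cos(FR[2]),np.sin(FR[2]);D=np.array(w)[:2]-FR[:2];return np.array([c*D[0]+s*D[1],-s*D[0]+c*D[1]])
def wrail(edges,o,r=.02):
    # edges: [(u,vtop,vbot)...]: bisect tangent rays in tool-yz.. use angles in plane perpendicular to axis
    R=Rq(o["eef_rot"]).as_matrix();C=o["eef_pos"]+R@Tw[:,3];out=[]
    for u,a,b in edges:
        d=[R@Tw[:,:3]@np.linalg.inv(Kw)@np.array([u,v,1.]) for v in (a,b)]
        d=[x/np.linalg.norm(x) for x in d];m=d[0]+d[1];out.append(m)
    return C,out
def wr(edges,o,h=.048):
    C,ms=wrail(edges,o);return np.array([loc(C+m*(h-C[2])/m[2]) for m in ms])
E
python3 - <<'E'
from h import *
from bench import ctrl
o=ctrl.get_obs()
print("saddle L,R",[loc(wun(p,.024,o)) for p in((213,346),(412,346))])
print("rail", wr([(130,194,251),(220,192,249),(390,191,248),(480,190,247)],o))
print("tool",loc(o["eef_pos"]))
a=cv2.imread("pics/w1.png");cv2.imwrite("pics/w1c.png",cv2.resize(a[170:370,100:500],None,fx=2,fy=2,interpolation=cv2.INTER_CUBIC))
E
```

```text
saddle L,R [array([-0.08582554, -0.11838915]), array([ 0.08239666, -0.11806968])]
rail [[-0.12587344  0.00230972]
 [-0.06450812  0.00387218]
 [ 0.05090143  0.00478848]
 [ 0.11185173  0.00559627]]
tool [-0.00111426  0.012679  ]
```

View pics/w1c.png

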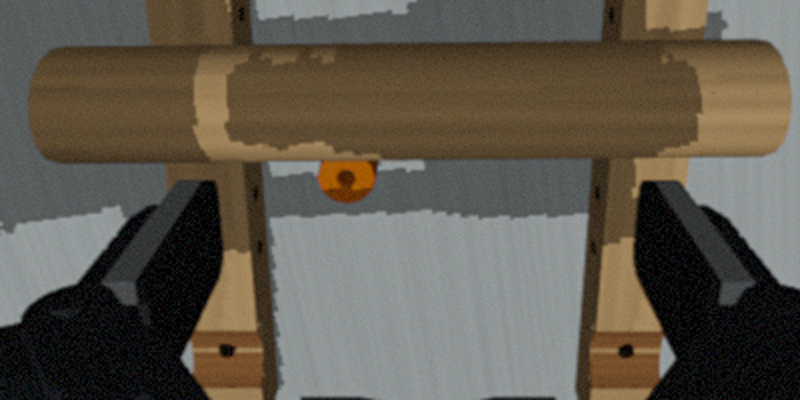

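Emit:
{"op": "jog_arm", "data": {
  "commands": [0.15,0,0,0,0,0,1,0.28,0,0,0,0,0,1,0.3,0,0,0,0,0,1,0.3,0,0,0,0,0,1]
}}

```text
time_s: 2.82
eef_pos: [0.5519, 0.0517, 0.0966]
eef_rot: [0.705, 0.052, 0.705, -0.052]
wrist_force: [1.3, -0.0, -0.4]
opening: 1.005
```

Emit:
{"op": "jog_arm", "data": {
  "commands": [0.01,0,0,0,0,0,1,0.02,0,0,0,0,0,1]
}}

```text
time_s: 3.08
eef_pos: [0.5524, 0.0516, 0.0932]
eef_rot: [0.706, 0.053, 0.705, -0.053]
wrist_force: [-0.0, 0.2, 0.3]
opening: 1.001
```

```bash
python3 - <<'E'
from h import *
from bench import ctrl
c=ctrl.camera("wrist");cv2.imwrite("pics/w2.png",c["frame"][:,:,::-1])
c=ctrl.camera("scene");cv2.imwrite("pics/s2.png",cv2.resize(c["frame"][130:270,230:400,::-1],None,fx=4,fy=4,interpolation=cv2.INTER_CUBIC))
E
```

```text
(no output)
```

View pics/w2.png

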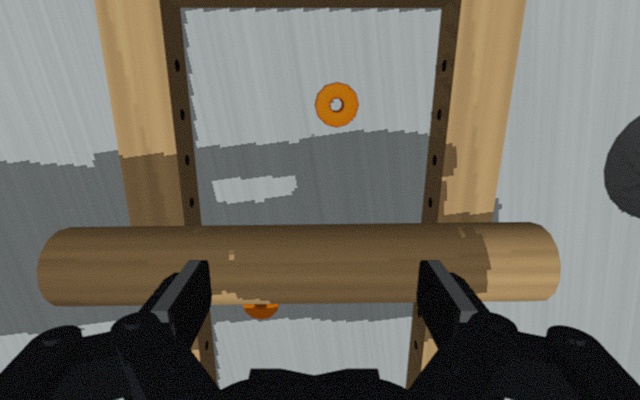

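View pics/s2.png

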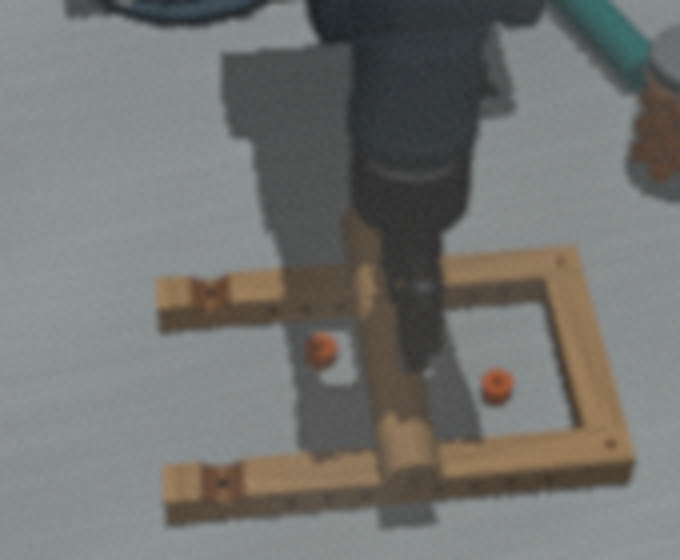

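The fingertips are at about (200, 265) and (430, 265) in the wrist view, just above the rail, with no contact yet. I'll lower gently.

Emit:
{"op": "jog_arm", "data": {
  "commands": [0.01,0,0,0,0,0,1,0.02,0,0,0,0,0,1]
}}

```text
time_s: 3.42
eef_pos: [0.5518, 0.0517, 0.0882]
eef_rot: [0.705, 0.053, 0.705, -0.053]
wrist_force: [0.4, 0.2, -0.1]
opening: 1.002
```

Emit:
{"op": "jog_arm", "data": {
  "commands": [0.01,0,0,0,0,0,1,0.02,0,0,0,0,0,1]
}}

```text
time_s: 3.68
eef_pos: [0.5517, 0.0517, 0.0841]
eef_rot: [0.705, 0.053, 0.705, -0.053]
wrist_force: [-0.0, -0.6, -0.7]
opening: 1.004
```

Emit:
{"op": "jog_arm", "data": {
  "commands": [0.01,0,0,0,0,0,1,0.01,0,0,0,0,0,1]
}}

```text
time_s: 3.92
eef_pos: [0.5516, 0.0517, 0.082]
eef_rot: [0.705, 0.053, 0.705, -0.053]
wrist_force: [0.4, -0.4, -0.5]
opening: 0.999
```

Emit:
{"op": "jog_arm", "data": {
  "commands": [0.005,0,0,0,0,0,1,0.01,0,0,0,0,0,1]
}}

```text
time_s: 4.18
eef_pos: [0.5518, 0.0517, 0.0803]
eef_rot: [0.705, 0.053, 0.705, -0.053]
wrist_force: [0.4, 0.5, 0.2]
opening: 1.0
```

Emit:
{"op": "jog_arm", "data": {
  "commands": [0.005,0,0,0,0,0,1,0.005,0,0,0,0,0,1]
}}

```text
time_s: 4.42
eef_pos: [0.5519, 0.0517, 0.0796]
eef_rot: [0.705, 0.053, 0.705, -0.053]
wrist_force: [-1.9, 0.6, 3.5]
opening: 0.999
```

Emit:
{"op": "jog_arm", "data": {
  "commands": [0.005,-0.02,0,0,0,0,1,0.005,-0.05,0,0,0,0,1,0.005,-0.08,0,0,0,0,1,0.005,-0.11,0,0,0,0,1,0.005,-0.14,0,0,0,0,1,0.005,-0.15,0,0,0,0,1]
}}

```text
time_s: 5.18
eef_pos: [0.5477, 0.0217, 0.0796]
eef_rot: [0.705, 0.053, 0.705, -0.053]
wrist_force: [-3.7, 1.4, 11.7]
opening: 1.0
```

```bash
python3 - <<'E'
from h import *
from bench import ctrl
o=ctrl.get_obs();print(loc(o["eef_pos"]),o["eef_pos"])
c=ctrl.camera("wrist");cv2.imwrite("pics/w3.png",c["frame"][:,:,::-1])
E
```

```text
[-0.00042795 -0.01760588] [0.54770453 0.02165424 0.07960069]
```

View pics/w3.png

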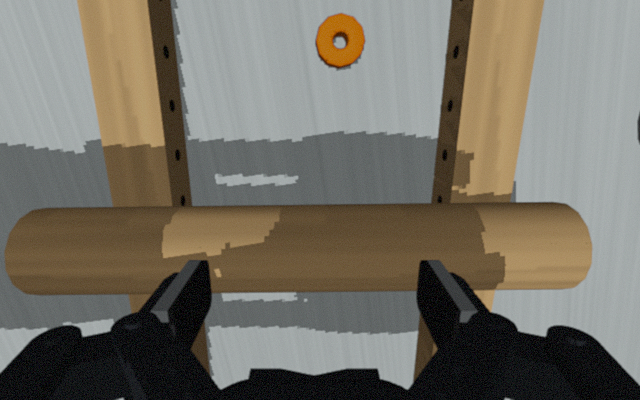

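```bash
python3 - <<'E'
from h import *
from bench import ctrl
o=ctrl.get_obs()
print("rail", wr([(40,208,295),(300,205.5,292),(560,203,290)],o))
E
```

```text
rail [[-0.12611447 -0.01267548]
 [-0.00638682 -0.01133095]
 [ 0.1129798  -0.01048484]]
```

Emit:
{"op": "jog_arm", "data": {
  "commands": [-0.03,0.0,0,0,0,0,1,-0.03,0.075,0,0,0,0,1,-0.01,0.075,0,0,0,0,1,0.0,0.075,0,0,0,0,1,0.0,0.045,0,0,0,0,1,0,0.005,0,0,0,0,1,0,-0.035,0,0,0,0,1,0,-0.075,0,0,0,0,1,0,-0.105,0,0,0,0,1,0,-0.105,0,0,0,0,1]
}}

```text
time_s: 6.48
eef_pos: [0.5445, 0.0007, 0.0795]
eef_rot: [0.705, 0.052, 0.705, -0.053]
wrist_force: [-4.2, -0.0, 13.9]
opening: 0.998
```

```bash
python3 - <<'E'
from h import *
from bench import ctrl
o=ctrl.get_obs();print(loc(o["eef_pos"]),o["eef_pos"])
c=ctrl.camera("wrist");cv2.imwrite("pics/w4.png",c["frame"][:,:,::-1])
E
```

```text
[-0.00044557 -0.03875814] [0.54453662 0.00074055 0.07949506]
```

View pics/w4.png

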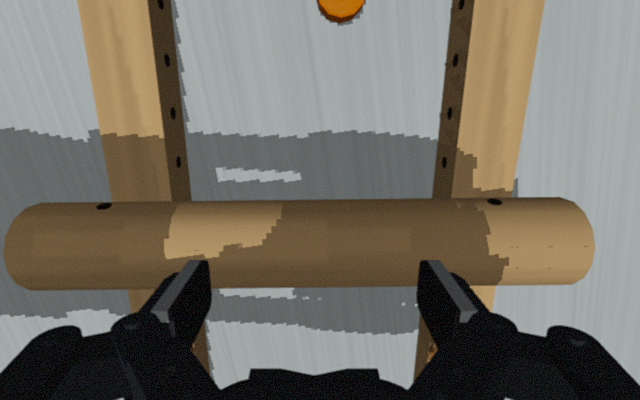

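Emit:
{"op": "jog_arm", "data": {
  "commands": [-0.03,0.0,0,0,0,0,1,-0.03,0.09,0,0,0,0,1,-0.01,0.09,0,0,0,0,1,0.0,0.09,0,0,0,0,1,0.0,0.055,0,0.001,0,0,1,0,0.015,0,0.0015,0,0,1,0,-0.025,0,0.002,0,0,1,0,-0.065,0,0.003,0,0,1,0,-0.1,0,0.003,0,0,1,0,-0.1,0,0.003,0,0,1]
}}

```text
time_s: 7.78
eef_pos: [0.5417, -0.0192, 0.0795]
eef_rot: [0.705, 0.059, 0.704, -0.059]
wrist_force: [-2.9, -0.2, 13.1]
opening: 1.0
```

```bash
python3 - <<'E'
from h import *
from bench import ctrl
o=ctrl.get_obs();print(loc(o["eef_pos"]),o["eef_pos"])
c=ctrl.camera("wrist");cv2.imwrite("pics/w5.png",c["frame"][:,:,::-1])
E
```

```text
[-0.00033375 -0.05886796] [ 0.54165196 -0.01916162  0.07947221]
```

View pics/w5.png

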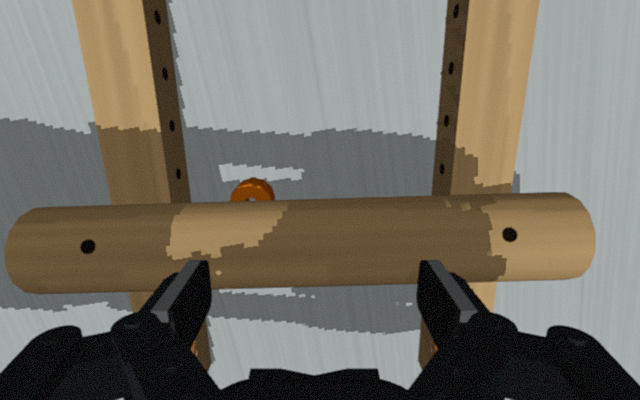

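```bash
python3 - <<'E'
from h import *
from bench import ctrl
o=ctrl.get_obs()
a=wr([(40,207,293),(560,194,280)],o);print("rail",a,a.mean(0),"yaw",(a[1]-a[0])[1]/.24)
print(loc(o["eef_pos"]))
E
```

```text
rail [[-0.12563225 -0.0505774 ]
 [ 0.11220895 -0.04877307]] [-0.00671165 -0.04967524] yaw 0.007518036390569804
[-0.00031546 -0.05871522]
```

Emit:
{"op": "jog_arm", "data": {
  "commands": [-0.03,0.0,0,0,0,0,1,-0.03,0.09,0,-0.003,0,0,1,-0.01,0.09,0,-0.003,0,0,1,0.0,0.09,0,-0.003,0,0,1,0.0,0.055,0,-0.002,0,0,1,0,0.015,0,-0.001,0,0,1,0,-0.025,0,0,0,0,1,0,-0.065,0,0.0,0,0,1,0,-0.1,0,0.0,0,0,1,0,-0.1,0,0,0,0,1]
}}

```text
time_s: 9.07
eef_pos: [0.5389, -0.0391, 0.0795]
eef_rot: [0.705, 0.059, 0.704, -0.06]
wrist_force: [-0.6, -1.1, 11.1]
opening: 1.003
```

Emit:
{"op": "jog_arm", "data": {
  "commands": [-0.03,0.0,0,0,0,0,1,-0.03,0.09,0,-0.003,0,0,1,-0.01,0.09,0,-0.003,0,0,1,0.0,0.09,0,-0.003,0,0,1,0.0,0.055,0,-0.003,0,0,1,0,0.015,0,-0.003,0,0,1,0,-0.025,0,-0.003,0,0,1,0,-0.065,0,-0.003,0,0,1,0,-0.1,0,-0.003,0,0,1,0,-0.1,0,-0.003,0,0,1]
}}

```text
time_s: 10.32
eef_pos: [0.5353, -0.0587, 0.0794]
eef_rot: [0.706, 0.052, 0.705, -0.053]
wrist_force: [-3.6, 0.3, 12.8]
opening: 1.0
```

```bash
python3 - <<'E'
from h import *
from bench import ctrl
o=ctrl.get_obs();print(loc(o["eef_pos"]),o["eef_pos"])
c=ctrl.camera("wrist");cv2.imwrite("pics/w6.png",c["frame"][:,:,::-1])
E
```

```text
[-0.00076748 -0.09895596] [ 0.53525221 -0.05873787  0.07944179]
```

View pics/w6.png

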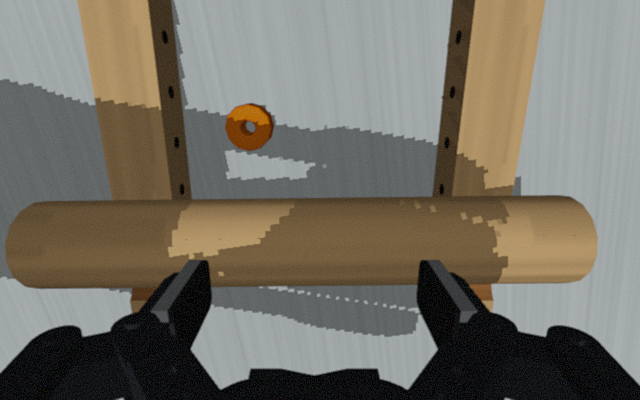

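```bash
python3 - <<'E'
from h import *
from bench import ctrl
o=ctrl.get_obs()
a=wr([(40,202,288),(560,196.5,282.5)],o);print("rail",a,a.mean(0),"yaw",(a[1]-a[0])[1]/.24)
for p in((145,285),(490,285)): print("saddle edge?",loc(wun(p,.028,o)))
a=cv2.imread("pics/w6.png");cv2.imwrite("pics/w6c.png",cv2.resize(a[180:340,0:200],None,fx=4,fy=3.5,interpolation=cv2.INTER_CUBIC))
E
```

```text
rail [[-0.1255296  -0.09050018]
 [ 0.11187213 -0.08798745]] [-0.00682874 -0.08924382] yaw 0.01046972864582266
saddle edge? [-0.09127758 -0.12337349]
saddle edge? [ 0.09472927 -0.12358   ]
```

View pics/w6c.png

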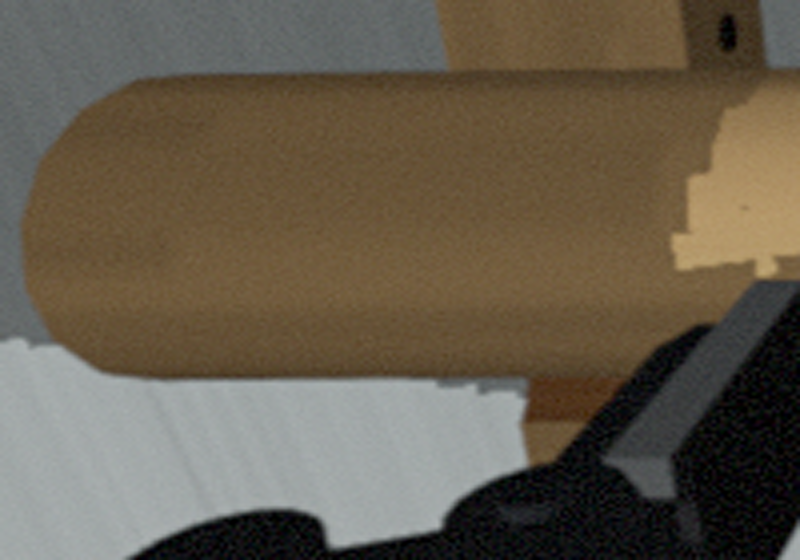

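Emit:
{"op": "jog_arm", "data": {
  "commands": [-0.03,0.0,0,0,0,0,1,-0.03,0.1,0,0,0,0,1,-0.01,0.1,0,0,0,0,1,0.0,0.1,0,0,0,0,1,0.0,0.065,0,0.001,0,0,1,0,0.025,0,0.002,0,0,1,0,-0.015,0,0.003,0,0,1,0,-0.055,0,0.003,0,0,1,0,-0.08,0,0.003,0,0,1,0,-0.1,0,0.003,0,0,1]
}}

```text
time_s: 11.62
eef_pos: [0.5319, -0.079, 0.0787]
eef_rot: [0.705, 0.059, 0.704, -0.06]
wrist_force: [0.4, -1.1, 3.4]
opening: 1.0
```

```bash
python3 - <<'E'
from h import *
from bench import ctrl
o=ctrl.get_obs();print(loc(o["eef_pos"]),o["eef_pos"])
c=ctrl.camera("wrist");cv2.imwrite("pics/w7.png",c["frame"][:,:,::-1])
c=ctrl.camera("scene");cv2.imwrite("pics/s7.png",cv2.resize(c["frame"][170:270,250:410,::-1],None,fx=5,fy=5,interpolation=cv2.INTER_CUBIC))
E
```

```text
[-0.00111687 -0.1194535 ] [ 0.53185374 -0.07895472  0.07874923]
```

View pics/w7.png

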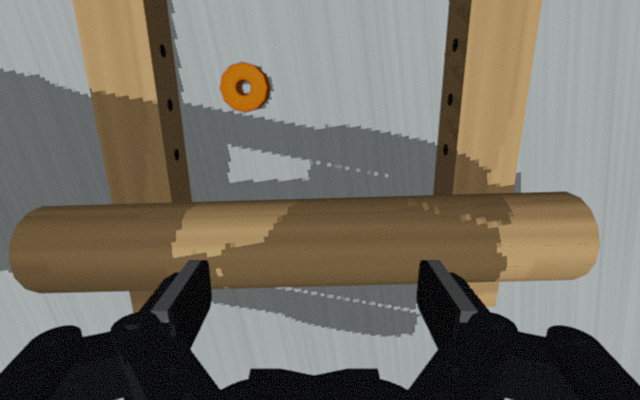

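View pics/s7.png

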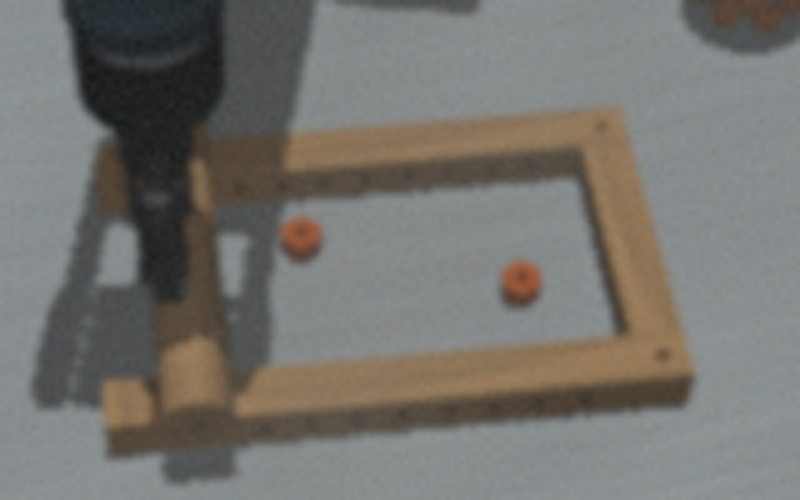

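The rail is at the near lip of the saddles: the press force has dropped to 3.4 N. I'll lift off and see whether it settles.

Emit:
{"op": "jog_arm", "data": {
  "commands": [-0.04,0,0,0,0,0,1,-0.04,0.1,0,-0.003,0,0,1,-0.04,0.1,0,-0.003,0,0,1]
}}

```text
time_s: 12.1
eef_pos: [0.5345, -0.057, 0.0861]
eef_rot: [0.705, 0.052, 0.706, -0.052]
wrist_force: [-0.3, 0.6, -0.5]
opening: 1.004
```

```bash
python3 - <<'E'
from h import *
from bench import ctrl
o=ctrl.get_obs();print(loc(o["eef_pos"]),o["eef_pos"])
c=ctrl.camera("wrist");cv2.imwrite("pics/w8.png",c["frame"][:,:,::-1])
c=ctrl.camera("scene");cv2.imwrite("pics/s8.png",cv2.resize(c["frame"][170:270,250:410,::-1],None,fx=5,fy=5,interpolation=cv2.INTER_CUBIC))
E
```

```text
[-0.00179414 -0.09734321] [ 0.53447721 -0.05699018  0.08609585]
```

View pics/w8.png

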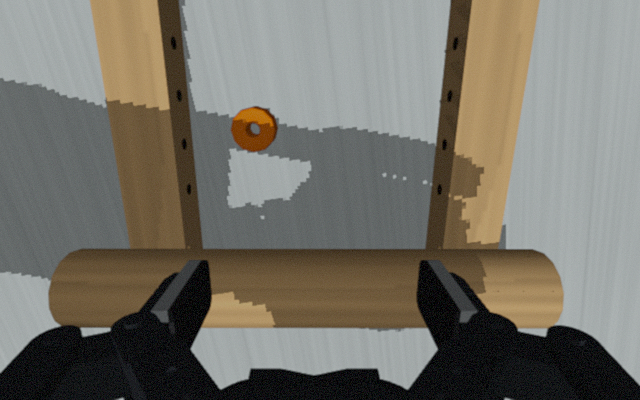

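View pics/s8.png

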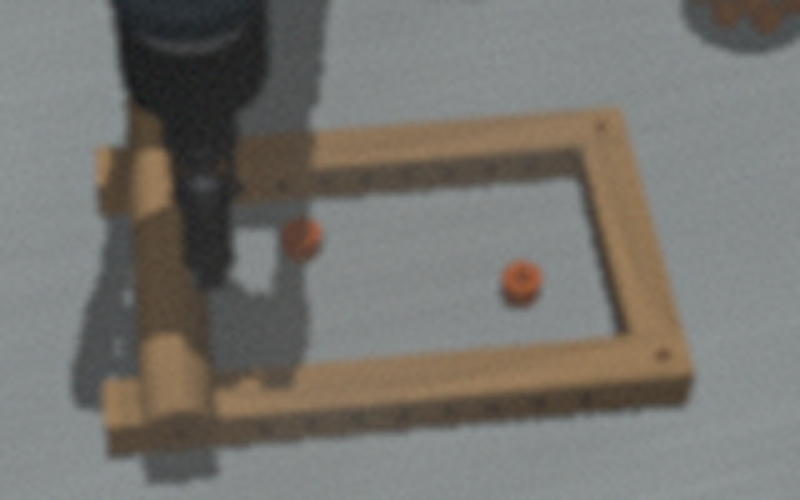

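```bash
python3 - <<'E'
from h import *
from bench import ctrl
o=ctrl.get_obs()
for h in(.042,.048):
  a=wr([(80,250,327),(540,250,327)],o,h);print("rail",a,a.mean(0),"yaw",(a[1]-a[0])[1]/.24)
E
```

```text
rail [[-0.12214809 -0.12013319]
 [ 0.11559434 -0.12007402]] [-0.00327688 -0.12010361] yaw 0.0002465436161686735
rail [[-0.11764091 -0.11649708]
 [ 0.11124059 -0.11644011]] [-0.00320016 -0.1164686 ] yaw 0.00023735466080643253
```

Emit:
{"op": "jog_arm", "data": {
  "commands": [-0.2,0,0,0,0,0,1,-0.5,0,0,0,0,0,1,-0.8,0,0,0,0,0,1,-1,0.3,0,0,0,0,1,-1,0.6,-0.3,0,0,0,1,-1,0.9,-0.6,0,0,0,1,-1,1,-0.9,0,0,0,1,-1,1,-0.9,0,0,0,1]
}}

```text
time_s: 13.2
eef_pos: [0.3847, 0.1674, 0.2861]
eef_rot: [0.705, 0.053, 0.705, -0.053]
wrist_force: [0.5, 0.4, 0.0]
opening: 0.997
```

```bash
python3 - <<'E'
from h import *
from bench import ctrl
o=ctrl.get_obs();print(loc(o["eef_pos"]),o["eef_pos"])
for n,(r0,r1,c0,c1) in dict(top=(125,230,240,380),scene=(170,270,250,390)).items():
    c=ctrl.camera(n);cv2.imwrite(f"pics/{n}9f.png",c["frame"][:,:,::-1]);cv2.imwrite(f"pics/{n}9.png",cv2.resize(c["frame"][r0:r1,c0:c1,::-1],None,fx=5.6,fy=5.6,interpolation=cv2.INTER_CUBIC))
E
```

```text
[-0.18336428  0.1022248 ] [0.38465677 0.16739551 0.28608065]
```

View pics/top9.png

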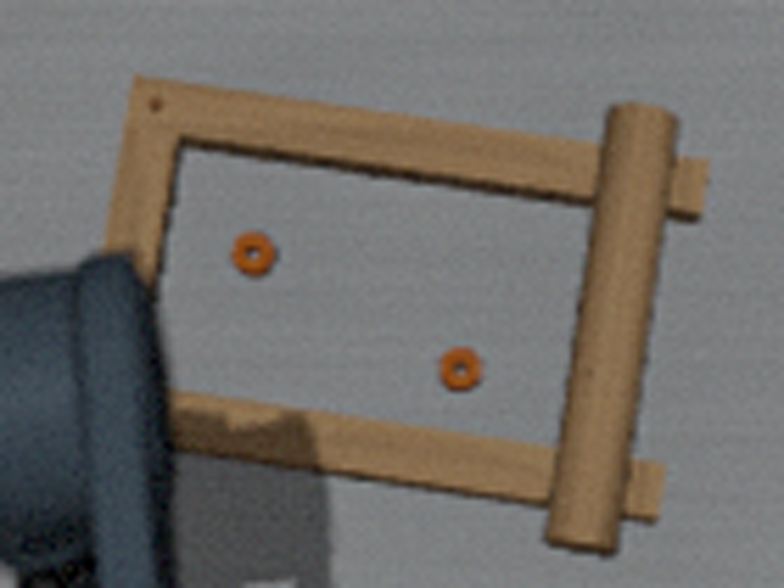

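View pics/scene9.png

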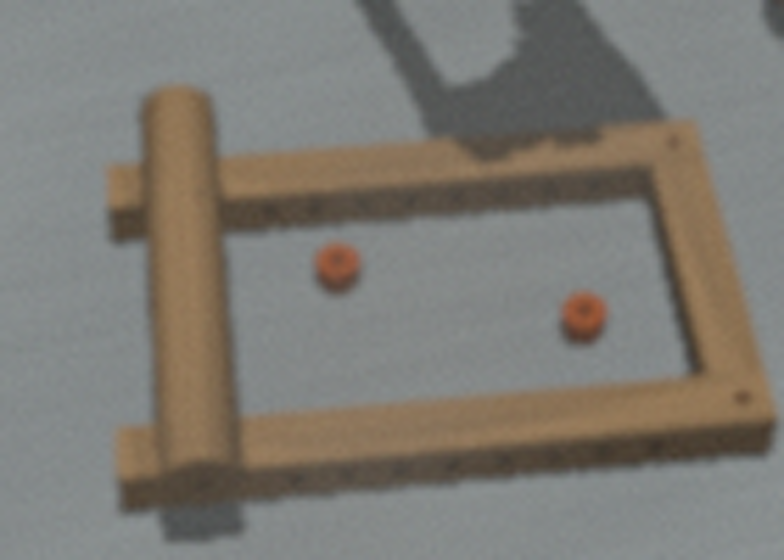

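View pics/top9f.png

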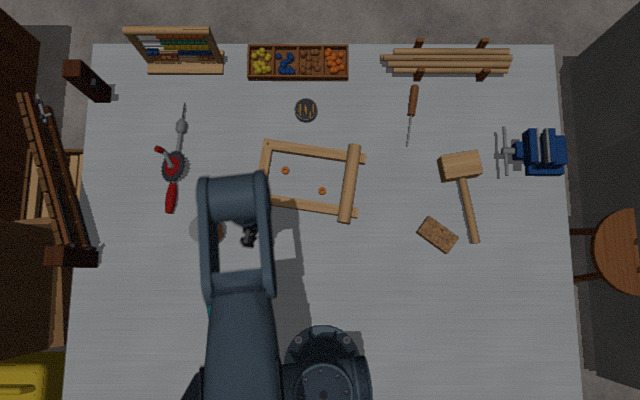

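The rail lies in both saddles and parallel to the open end (crop, about (641, 108) to (582, 548)). The frame corners and beads have not moved from their starting pixels. Handing in.

```bash
python3 -c "
from bench import ctrl
print(ctrl.hand_in())"
```

```text
the job is handed in; nothing more can be done
None
```

The rail is seated in both saddles, square across the posts, and the hand is clear of everything. I rolled it there in six short fingertip strokes with the jaws open. Readings after the strokes showed at most about 14 N. The job was handed in about 13 s into the 58 s limit.

- **Seating:** after I lifted off, the wrist camera put the rail's axis at frame y = -120.1 mm, against -120 mm for the saddles. The skew was about 0.0002 rad.
- **Sideways offset:** the rail's middle sits about 3 mm off the centre line towards -x. It started about 4 mm off that way and I did not correct it. My sideways readings varied between about 3 and 7 mm during the job.
- **Frame and bystanders:** in the last top view, the frame corners not hidden by the arm and both beads were at their starting pixels. The tin, driver, mallet, cork and drill also looked undisturbed. The arm partly hid the jar and the turquoise look-alike, and I did not check them separately.
- **Disagreement:** before the first stroke, the cameras differed by about 2 mm on the positions of the frame, saddles and rail, which is within the stated calibration.

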